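# Take the footed bracket off its barbed hook

## Task

Two aluminium parts hang on a pair of upturned bench hooks in the vehicle lab. Take the bracket that has a flat foot off its hook (raise it, tilt it and back it off over the upturned tip) and stand it gently on its foot in the shallow tray, without dropping it. Leave the flat plate without a foot hanging on its own hook.

Things in the scene. Friction and masses are not known exactly. Their poses are not given: they have to be found in the camera images.
- bracket: Aluminium upside-down-T bracket, 130 mm tall (sizes in mm), 0.2 kg. Origin: centre of foot underside; z up, x through plate. Foot 60 (x) x 56 (y) x 8. Upright plate mid-foot: 8 thick (x), 56 wide. Window 30 wide, 36 high (z 48 to 84) hangs by its top edge on the hook's rod, 35-50 out from the post, square to it within 10 degrees. Grip the web over the window (z 84 to 130) across its 8 mm.
- hook: Fixed hook holding the bracket. Origin on bench under its post (16 square, 134 tall); x: way it points, off the robot. Rod 6 mm thick, axis z 130, level to x 125, then barb up at 80 degrees to x 132, z 175. Barb is taller than the window: raise the bracket 15 to centre the rod in it, lean its top 35-45 degrees to the post (foot outward), go along rod, then up the barb; about 10 mm play each way.
- tray: Shallow green plastic open tray fixed on the bench, outside 160 x 160 x 25 mm, walls and floor 5 mm thick. Origin: centre of its underside; z up. The inner floor is 5 mm above the bench.
- plate: To be left hanging: flat aluminium plate without a foot, 8 mm thick (x), 90 wide (y), 126 tall (z), with the same 30 x 36 mm window, on the other, identical hook. Origin: centre of its lower edge, z up.
Not all that is in view belongs to the job. Leave any blue or green look-alike of the bracket alone.

How it is judged (in metres and radians):
At the end, for the whole second after the job is handed in: The bracket stands at rest, upright within 7 degrees, on its foot on the tray's floor (underside within 6 mm of the floor), its origin within 55 mm of the tray's centre along each side; the flat plate still hangs on its hook, within 40 mm of where it was (x of bracket in the frame of tray between -0.055 and 0.055 m and y of bracket in the frame of tray between -0.055 and 0.055 m and z of bracket in the frame of tray between 0 and 0.011 m and angle between bracket's own z axis and vertical below 0.12 rad and linear speed of bracket below 0.02 m/s and angular speed of bracket below 0.2 rad/s and distance of plate from where it was at the start of the episode below 0.04 m); the robot touches nothing.
It fails at once if the flat plate is moved more than 40 mm or lifted off its hook (distance of plate from where it was at the start of the episode above 0.04 m).
It fails at once if the bracket is dropped or slammed into the tray (impact over 60 N) (contact force between bracket and tray above 60 N).
It also fails if it takes over 54 s, if anything falls off the work surface, if the arm or the gripper's body presses on something with over 40 N, if the wrist force passes 120 N, or if a joint passes its speed limit or range.

## Robot

A 6-joint arm with a two-finger parallel gripper is mounted at the origin on the work surface. World frame = base frame: x ahead of the robot, y to its left, z up, the work surface at z = 0. Lengths are in mm, angles in rad, forces in N, time in s.
With the tool pointing down it reaches from about 350 to 775 mm from the base axis. Payload 7.3 kg.
Tool frame: the origin (TCP) lies at the very end of the fingers, on their centre line; the grasp point (between the pads) lies 19 mm behind it (bot.grip_point_offset is the distance from the TCP to the grasp point, in mm); z points along the fingers, y is the line along which they close (so a half turn about z gives the same grasp; the last joint's range is limited). The gripper opens to 92 mm and grips with 3 to 60 N. Pads are 19 mm wide; open, the fingers measure 130 mm over their backs; the gripper's body (75 mm by 190 mm) begins 47 mm behind the grasp point.
Start: joints at [-1.429, 0.342, 1.524, -0, 1.275, -0.146], TCP at [149.04, -503.42, 226.741] pointing down, gripper open.
Joint ranges: [-2.53, 2.53], [-0.77, 2.02], [0.04, 2.7], [-1, 4.14], [0.28, 2.66], [-3.11, 3.11]. Speed limits (rad/s): [2.57, 2.57, 3.14, 3.14, 3.14, 3.14].

## Interface

Orientations are given as [roll, pitch, yaw] about the fixed x, y, z axes, in that order (R = Rz(yaw) Ry(pitch) Rx(roll)).
In Python, from plant import bot gives the robot as it stands. The module is installed in compiled form; this text tells all that it offers.
- The arm moves only by the shell command python3 -m jog 'ROWS' [OPENING]. ROWS is JSON, a list of rows, each a list of 6 numbers: the shift along the tool's x, y, z in mm, then the turn, a rotation vector about the tool's x, y, z in rad. In form: [[dx, dy, dz, rx, ry, rz], ...]. A call has 1 to 12 rows; each row shifts and turns the commanded pose from where the row before left it, along the tool's axes as they then stand; what a row does not reach is not made up. A row lasts 1/10 s, in which the tool goes at most 50 mm and 8.59 degrees, less where a joint would pass 70% of its speed; a pose out of reach is approached as far as the arm can. A call with a gripper value outside its range is refused whole. OPENING is the opening in per cent of the stroke, from 0 (shut) to 100 (fully open), set as the call begins (- or left out, the last holds). The fingers move at their own pace and stop on an object; the grip force is fixed at half the most. Time passes only in rows, so rows that do not move let the fingers close. It gives the time, the measured TCP pose, the force, the opening and the grip force at its end, in the units of the state.
- bot.get_obs(): the state, without advancing time (a new reading comes with each control period).
- bot.capture(name): name is "scene" or "top" or "wrist"; returns the picture (480x640x3 uint8, red, green, blue); there is no depth.
- bot.camera_model(name): a dict with "fx", "fy", "cx", "cy" (pixels), "dist_coeffs" ([k1, k2, p1, p2, k3] as OpenCV has them; the pictures are not rectified), "position" and "orientation" of the camera in the world; the wrist camera has in their place "T_tool_cam" (4x4, takes a point from camera to tool coordinates, whose origin is the TCP and whose axes are the flange's). Camera axes: x right, y down, z forward; pixel columns grow to the right and rows downward; lengths in mm; the calibration is good to about 2 mm. A picture is of the moment at which its call begins: read the wrist's pose just before it. camera_model takes no time and is no camera call.
- bot.close_job(): hands the job in; it is judged then, once.
Trained networks look in the newest picture that a camera, given by its name, has taken for a name from the list of things; names that differ only in an ending like _2 or _b are one class to them, and where a whole thing is asked for, a point or a joint stands for the part that bears it (a point fixed in the world has none). Each returns a list of dicts, best first, with "p" (0 to 1); they miss things now and then, are a little off and sometimes report something else, mostly with a low value. They report only what shows in the picture. A call takes as long as a camera call. They do not tell look-alikes from the thing itself.
- bot.outline_of(target, camera): "mask" (480x640 bool, what is visible of it) and "pixel" ([column, row] in pixels, amid what is visible of it).
The state is a dict: "time": time; "joint_positions": joint angles; "dq": joint speeds; "tau": joint torques, N m; "tool_pos": TCP position; "tcp_rot": TCP orientation; "contact_force": force on the tool from outside, world axes, zero at the start; "moment": the same for the moment, N m; "grip_width": finger opening in mm; "finger_force": force on a finger pad.
Only numpy, scipy, OpenCV 4.12 (cv2) and the standard library are available. Lean on these libraries where they do the work, as an engineer would, in place of code of your own. Each camera call takes 0.05 s, during which the arm holds its last target. There are 200 camera calls.

## Working session

There is one attempt and no reset: what is moved stays moved. The work goes in short steps, Python scripts to look and compute and a shell command to move; the robot and the scene stay as the last step left them, time stands still between calls to the robot, and variables do not carry over. Pictures are saved under pics/ and viewed, at most 10 in all, crops included, and the job is handed in when it is done.

```bash
mkdir -p pics; cat > h.py <<'E'
from plant import bot
import numpy as np, cv2
from scipy.spatial.transform import Rotation as R
def look(cam,fn=None):
    im=bot.capture(cam)
    if fn: cv2.imwrite('pics/'+fn,im[:,:,::-1])
    return im
def camT(cam,obs=None):
    m=bot.camera_model(cam)
    K=np.array([[m['fx'],0,m['cx']],[0,m['fy'],m['cy']],[0,0,1.]]);d=np.array(m['dist_coeffs'],float)
    if 'T_tool_cam' in m:
        o=obs or bot.get_obs();T=np.eye(4);T[:3,:3]=R.from_euler('xyz',o['tcp_rot']).as_matrix();T[:3,3]=o['tool_pos'];T=T@np.array(m['T_tool_cam'])
    else:
        T=np.eye(4);o=np.array(m['orientation']);T[:3,:3]=o if o.shape==(3,3) else R.from_euler('xyz',o).as_matrix();T[:3,3]=m['position']
    return K,d,T
def ray(C,p):
    K,d,T=C;u=cv2.undistortPoints(np.array([[p]],float),K,d)[0,0]
    v=T[:3,:3]@[u[0],u[1],1];return T[:3,3],v/np.linalg.norm(v)
def onz(C,p,z):
    o,v=ray(C,p);return o+v*(z-o[2])/v[2]
def proj(C,X):
    K,d,T=C;X=(np.atleast_2d(X)-T[:3,3])@T[:3,:3]
    return cv2.projectPoints(X,np.zeros(3),np.zeros(3),K,d)[0][:,0]
def tri(A,a,B,b):
    o,v=ray(A,a);p,w=ray(B,b)
    s=np.linalg.lstsq(np.c_[v,-w],p-o,rcond=None)[0];P,Q=o+s[0]*v,p+s[1]*w
    return (P+Q)/2,np.linalg.norm(P-Q)
E
python3 - <<'E'
from h import *
for c in ('scene','top'):
    im=look(c,c+'0.png')
    m=bot.camera_model(c);print(c,m['position'],m['orientation'],m['fx'])
    for t in ('bracket','hook','tray','plate'):
        for r in bot.outline_of(t,c)[:4]:
            ys,xs=np.where(r['mask']);print(t,round(r['p'],2),np.round(r['pixel']),xs.min(),xs.max(),ys.min(),ys.max())
E
```

```text
scene [1001.02218588 -293.54439454  968.41227216] [-2.51413161e+00  1.98311398e-03  9.71505143e-01] 621.045358641378
bracket 0.92 [423. 188.] 401 444 149 217
bracket 0.72 [475. 180.] 451 495 142 208
hook 0.76 [409. 217.] 382 460 157 240
tray 0.98 [296. 274.] 245 356 225 325
plate 0.76 [140. 348.] 102 178 317 386
top [363.62561667  66.91863539 970.21295493] [-3.05976602 -0.01066262 -1.55397161] 463.38334794987145
bracket 0.85 [158. 216.] 137 177 191 228
bracket 0.6 [217. 214.] 185 231 203 234
bracket 0.6 [170. 285.] 134 187 268 302
hook 0.93 [218. 234.] 198 241 160 258
tray 0.55 [347. 231.] 302 393 186 277
plate 0.92 [508. 206.] 477 548 198 212
```

View pics/scene0.png

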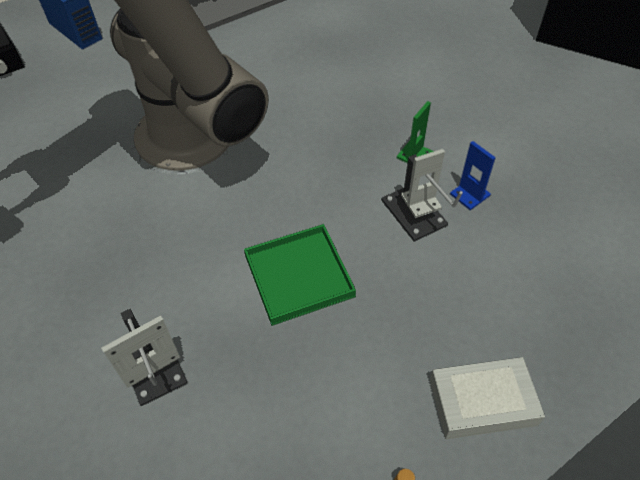

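View pics/top0.png

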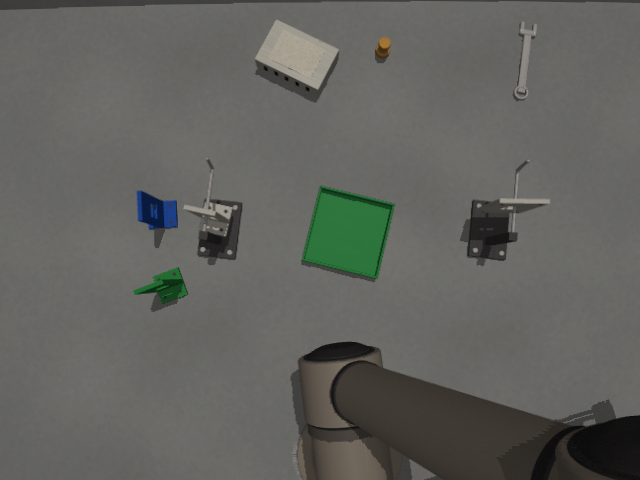

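The candidates are: aluminium with a foot on a hook, scene (428,190) / top (212,214); green look-alike, scene (415,135); blue look-alike, scene (475,180); aluminium plate without a foot, scene (140,348) / top (508,206). The first fits: it is bare aluminium, has a foot and hangs on a hook. I'll confirm it in one enlarged crop.

```bash
python3 - <<'E'
from h import *
a=cv2.imread('pics/scene0.png')[140:250,375:475];b=cv2.imread('pics/top0.png')[150:270,170:270]
a=cv2.resize(a,(400,440),interpolation=cv2.INTER_CUBIC);b=cv2.resize(b,(400,480),interpolation=cv2.INTER_CUBIC)
o=np.zeros((480,800,3),np.uint8);o[:440,:400]=a;o[:,400:]=b;cv2.imwrite('pics/crop1.png',o)
E
```

```text
(no output)
```

View pics/crop1.png

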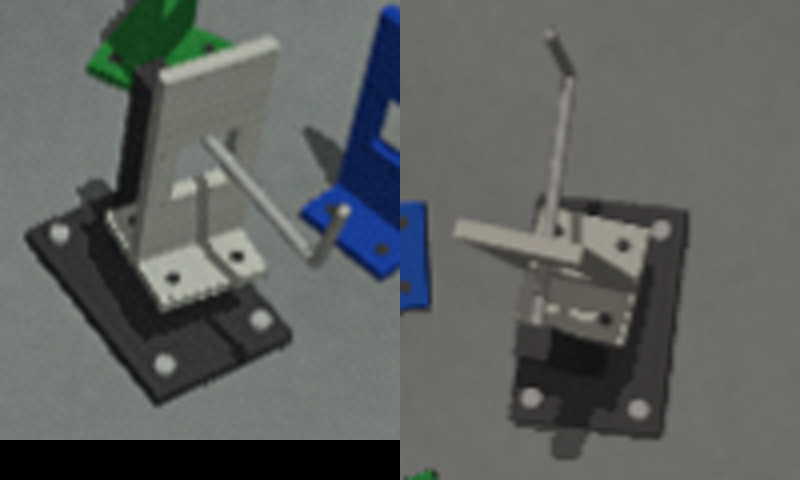

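The crop shows the aluminium bracket with a foot hanging on the hook: top front corners at scene (416,160)/(444,152), barb elbow at (454,205), tip at (461,192). It is the one meant; blue and green stay out of it.

```bash
python3 - <<'E'
from h import *
S=camT('scene');T=camT('top')
t=lambda x,y:(170+(x-400)/4-.4,150+y/4-.4)
s=lambda x,y:(375+x/4-.4,140+y/4-.4)
for n,a,b,z in (('cornR',s(163,82),t(582,245),179),('cornL',s(277,46),t(460,220),179),('elbow',s(315,262),t(568,77),130),('tip',s(344,208),t(549,32),175)):
    print(n,*[np.round(q,1) for q in tri(S,a,T,b)],onz(S,a,z).round(1),onz(T,b,z).round(1))
print('rod in top at plate',onz(T,t(549,235),130).round(1))
for c in [(321,187),(394,205),(377,279),(303,264)]: print('tray',onz(T,c,25).round(1))
for p in [(245,248),(324,226),(355,291),(272,323)]: print('trayS',onz(S,p,25).round(1))
o=bot.get_obs();print(o['tcp_rot'],o['tool_pos'],o['time'],o['grip_width']);print(bot.camera_model('wrist')['T_tool_cam'])
E
```

```text
cornR [469.9 247.2 178.8] 0.4 [470.  246.9 179. ] [470.  247.3 179. ]
cornL [480.5 301.5 177.8] 1.4 [481.5 301.3 179. ] [479.9 300.4 179. ]
elbow [555.4 269.2 126.9] 1.1 [557.3 267.6 130. ] [554.4 267.9 130. ]
tip [564.8 267.2 173.3] 1.1 [565.9 266.6 175. ] [564.1 266.3 175. ]
rod in top at plate [480.9 273.8 130. ]
tray [544.2  65.7  25. ]
tray [509.5 -85.6  25. ]
tray [356.9 -51.6  25. ]
tray [384.8  99.6  25. ]
trayS [360.9 -48.9  25. ]
trayS [401.4 101.   25. ]
trayS [552.2  65.4  25. ]
trayS [523.8 -88.9  25. ]
[ 3.14157604e+00 -9.26645145e-06  2.87768645e-01] [ 149.03700437 -503.394981    226.71422639] 0.5 91.99741420663769
[[-5.63290039e-06 -9.65666325e-01 -2.59785583e-01  6.97712922e+01]
 [ 9.99999940e-01 -9.53845046e-05  3.32877224e-04  1.74464471e-01]
 [-3.46227845e-04 -2.59785566e-01  9.65666267e-01 -1.58682319e+02]
 [ 0.00000000e+00  0.00000000e+00  0.00000000e+00  1.00000000e+00]]
```

```bash
python3 -m jog '[[31,-26,-4,0,0,0],[31,-26,-4,0,0,0],[31,-26,-4,0,0,0],[31,-26,-4,0,0,0],[31,-26,-4,0,0,0],[31,-26,-4,0,0,0],[31,-26,-4,0,0,0],[31,-26,-4,0,0,0],[31,-26,-4,0,0,0],[31,-26,-4,0,0,0],[31,-26,-4,0,0,0],[31,-26,-4,0,0,0]]' 60
python3 -m jog '[[0,0,0,0,0,-0.136],[0,0,0,0,0,-0.136],[0,0,0,0,0,-0.136],[0,0,0,0,0,-0.136],[0,0,0,0,0,-0.136],[0,0,0,0,0,-0.136],[0,0,0,0,0,-0.136],[0,0,0,0,0,-0.138],[0,0,0,0,0,0]]'
cat >> h.py <<'E'
def go(P=None,yaw=None,tilt=0,rel=None):
    "shift in tool axes to world point P (or by rel) and rotvec to pose Rz(yaw)Rx(pi)Rx(tilt)"
    o=bot.get_obs();p=np.array(o['tool_pos']);A=R.from_euler('xyz',o['tcp_rot'])
    d=np.array(P)-p if rel is None else np.array(rel,float)
    print('t',round(o['time'],2),'pos',p.round(1),'shift',A.inv().apply(d).round(1),'len',np.linalg.norm(d).round(0),end=' ')
    if yaw is not None:
        B=R.from_euler('z',yaw,degrees=True)*R.from_euler('x',180+tilt,degrees=True)
        print('rot',(A.inv()*B).as_rotvec().round(3),end=' ')
    print('F',np.round(o['contact_force'],1),'w',round(o['grip_width'],1),'ff',np.round(o['finger_force'],1))
E
python3 -c "
from h import *
go([471.3,275.1,260],79)"
```

```text
time: 1.7
tool_pos: [417.9, -97.1, 275.1]
tcp_rot: [3.141, -0.001, 0.288]
contact_force: [0.2, -0.6, -0.2]
grip_width: 54.9
finger_force: 0.0
time: 2.6
tool_pos: [417.1, -98.6, 274.8]
tcp_rot: [3.141, 0.0, 1.379]
contact_force: [-0.7, 0.5, 0.6]
grip_width: 55.2
finger_force: 0.0
t 2.6 pos [417.1 -98.6 274.8] shift [377.2 -18.1  14.7] len 378.0 rot [0. 0. 0.] F [-0.7  0.5  0.6] w 55.2 ff 0.0
```

```bash
python3 -m jog '[[37.7,-1.8,1.5,0,0,0],[37.7,-1.8,1.5,0,0,0],[37.7,-1.8,1.5,0,0,0],[37.7,-1.8,1.5,0,0,0],[37.7,-1.8,1.5,0,0,0],[37.7,-1.8,1.5,0,0,0],[37.7,-1.8,1.5,0,0,0],[37.7,-1.8,1.5,0,0,0],[37.7,-1.8,1.5,0,0,0],[37.7,-1.8,1.5,0,0,0],[0,0,0,0,0,0],[0,0,0,0,0,0]]'
python3 - <<'E'
from h import *
o=bot.get_obs();im=look('wrist');C=camT('wrist',o)
go([471.3,275.1,146],79)
h=np.array([.9965,-.083,0]);
n=np.array([.982,-.19,0]);y=np.array([.19,.982,0]);c=np.array([471.3,275.1,0])
v=im.copy()
for sx in(-4,4):
    q=proj(C,[c+sx*n+sy*y+[0,0,179] for sy in(-28,28)]).astype(int);print(q.tolist());cv2.line(v,tuple(map(int,q[0])),tuple(map(int,q[1])),(255,0,0),1)
q=proj(C,[[480,273.8,130],[555.4,268.5,130],[564.8,267,175]]).astype(int);cv2.polylines(v,[q.reshape(-1,1,2)],False,(255,0,0),1)
cv2.imwrite('pics/w1.png',v[:,:,::-1])
E
```

```text
time: 3.8
tool_pos: [471.5, 275.3, 259.2]
tcp_rot: [-3.141, 0.001, 1.377]
contact_force: [-1.1, -1.2, 0.4]
grip_width: 54.9
finger_force: 0.0
t 3.85 pos [471.6 274.5 259.4] shift [  0.7  -0.4 113.4] len 113.0 rot [-0.     0.001 -0.003] F [-0.2 -0.6 -0.3] w 55.4 ff 0.0
[[312, 286], [312, 208]]
[[324, 286], [324, 208]]
```

View pics/w1.png

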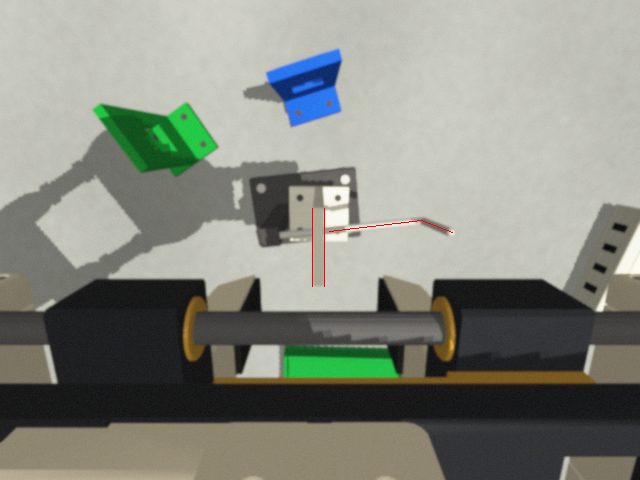

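The wrist view has the model overlay on the bracket's top edge (col 312-324, rows 208-286) and along the rod and barb (325,231)-(422,219)-(453,234). It fits, so I descend and grip.

```bash
python3 -m jog '[[0,0,20,0,0,0],[0,0,20,0,0,0],[0,0,20,0,0,0],[0,0,20,0,0,0],[0,0,14,0,0,0],[0,0,10,0,0,0],[0,0,6,0,0,0],[0,0,4,0,0,0],[0,0,0,0,0,0]]'
python3 -m jog '[[0,0,0,0,0,0],[0,0,0,0,0,0],[0,0,0,0,0,0],[0,0,0,0,0,0],[0,0,0,0,0,0],[0,0,0,0,0,0],[0,0,0,0,0,0],[0,0,0,0,0,0]]' 0
```

```text
time: 4.75
tool_pos: [471.9, 274.5, 145.7]
tcp_rot: [3.142, 0.0, 1.377]
contact_force: [0.2, -0.8, -0.1]
grip_width: 55.3
finger_force: 0.0
time: 5.55
tool_pos: [471.8, 274.8, 145.7]
tcp_rot: [3.142, 0.0, 1.378]
contact_force: [0.1, 0.6, 1.2]
grip_width: 8.0
finger_force: 30.0
```

```bash
python3 -m jog '[[0,0,-3,0,0,0],[0,0,-4,0,0,0],[0,0,-4,0,0,0],[0,0,-4,0,0,0],[0,0,0,0,0,0],[0.8,7.5,0,0,0,0],[0.8,7.5,0,0,0,0],[0.8,7.5,0,0,0,0],[0.8,7.5,0,0,0,0],[0,0,0,0,0,0]]'
python3 -m jog '[[0,-2.1,0.1,-0.07,0,0],[0,-2.1,0.1,-0.07,0,0],[0,-2.1,0.1,-0.07,0,0],[0,-2.1,0.1,-0.07,0,0],[0,-2.1,0.1,-0.07,0,0],[0,-2.1,0.1,-0.07,0,0],[0,-2.1,0.1,-0.07,0,0],[0,-2.1,0.1,-0.07,0,0],[0,-2.1,0.1,-0.07,0,0],[0,-2.1,0.1,-0.07,0,0],[0,0,0,0,0,0]]'
python3 - <<'E'
from h import *
o=bot.get_obs();A=R.from_euler('xyz',o['tcp_rot']).as_matrix();c=o['tool_pos']+30*A[:,2];print('win centre',c.round(1))
e=np.array([555.4,268.6,130]);d=e-c;print('elbow-c',d.round(1),'tool',(A.T@d).round(1));b=np.array([.174*.9965,-.0145,.985]);print('barb in tool',(A.T@b).round(3),'rod',(A.T@[.9965,-.083,0]).round(3),'F',o['contact_force'])
look('scene','s2.png')
im=cv2.imread('pics/s2.png')[120:270,370:520];cv2.imwrite('pics/s2c.png',cv2.resize(im,(600,600),interpolation=2))
E
```

```text
time: 6.55
tool_pos: [503.1, 271.9, 160.4]
tcp_rot: [3.141, 0.0, 1.377]
contact_force: [-0.1, 0.4, -1.0]
grip_width: 7.9
finger_force: 30.0
time: 7.65
tool_pos: [483.7, 279.8, 163.4]
tcp_rot: [2.465, 0.003, 1.376]
contact_force: [-0.0, 0.3, -2.4]
grip_width: 7.6
finger_force: 30.0
win centre [502.1 276.1 140. ]
elbow-c [ 53.3  -7.5 -10. ] tool [ 3.  35.7 41.5]
barb in tool [ 0.017  0.751 -0.66 ] rod [0.112 0.775 0.622] F [-0.03415278  0.29991129 -2.44144357]
```

View pics/s2c.png

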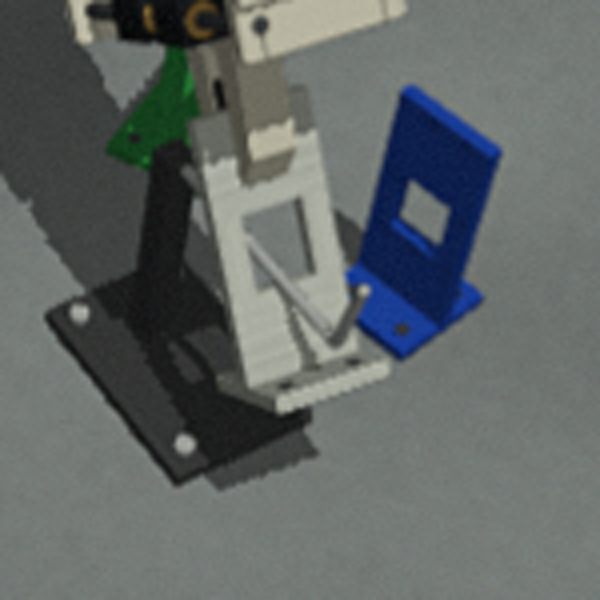

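The crop shows the bracket gripped and leaning, window centre near scene px (439,181), with the rod through it and the elbow at (452,205). The commanded and measured heights differ by about 10 mm, so I check that.

```bash
python3 - <<'E'
from h import *
o=bot.get_obs();A=R.from_euler('xyz',o['tcp_rot']).as_matrix();P=np.array(o['tool_pos']);S=camT('scene')
print(P.round(1),np.round(o['tcp_rot'],3),np.round(o['joint_positions'],3))
def br(x,y,z): return P+A@np.array([y,x,96-z])  # bracket coords -> world (tool x=bracket y, tool y=bracket x)
f=lambda p:((p[:,0]-370)*4,(p[:,1]-120)*4)
q=proj(S,[br(4,-15,84),br(4,15,84),br(4,15,48),br(4,-15,48),br(30,-28,8),br(30,28,8),br(4,-28,130),br(4,28,130)])
print(np.round((q-[370,120])*4).tolist())
im=cv2.imread('pics/s2.png');im=cv2.resize(im[120:270,370:520],(600,600),interpolation=2)
for u in (q-[370,120])*4: cv2.circle(im,tuple(map(int,u)),4,(0,0,255),1)
cv2.imwrite('pics/s2d.png',im)
E
```

```text
[484.5 279.6 163.6] [2.464 0.004 1.378] [ 0.656  0.346  1.954 -0.995  0.599  1.628]
[[236.0, 211.0], [296.0, 191.0], [312.0, 268.0], [252.0, 289.0], [272.0, 393.0], [384.0, 354.0], [188.0, 117.0], [302.0, 81.0]]
```

View pics/s2d.png

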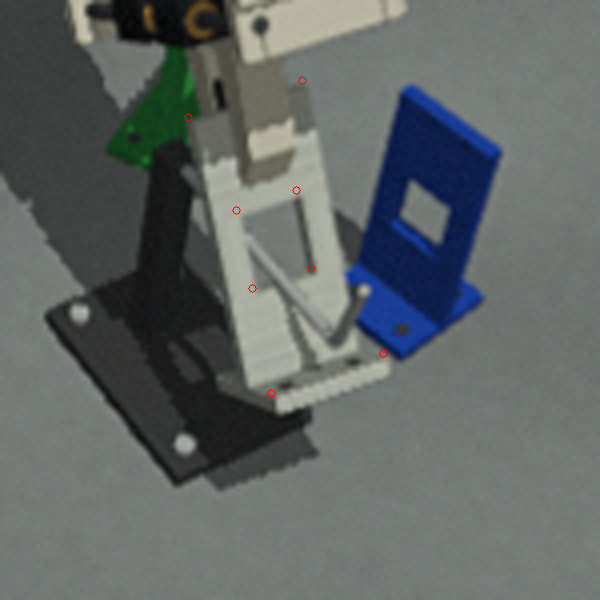

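Joint 4 sits at its -1 limit, so the last tilt rows were cut short and the window is about 9 mm high on the rod. I ease the tilt to 34°, re-centre and move out, where the forearm is flatter.

```bash
cat >> h.py <<'E'
E0=np.array([555.4,268.6,130.]);HX=np.array([.9965,-.083,0]);BB=np.array([.174*.9965,-.0145,.985])
def wc(C,yaw,tilt):
    o=bot.get_obs();A=R.from_euler('xyz',o['tcp_rot']);P=np.array(o['tool_pos']);c=P+30*A.as_matrix()[:,2]
    B=R.from_euler('z',yaw,degrees=True)*R.from_euler('x',180-tilt,degrees=True)
    d=C-30*B.as_matrix()[:,2]-P
    print('t',round(o['time'],2),'c-elbow',(c-E0).round(1),'tilt',np.degrees(np.arccos(-A.as_matrix()[2,2])).round(1),'q',np.round(o['joint_positions'],2),'F',np.round(o['contact_force'],1),'w',round(o['grip_width'],1))
    print(' shift',A.inv().apply(d).round(1),'rot',(A.inv()*B).as_rotvec().round(3))
E
python3 -c "
from h import *
wc(E0-52*HX+[0,0,1],81,34)
wc(E0-25*HX+[0,0,1],84,34)"
```

```text
t 7.7 c-elbow [-52.5   7.3  10.3] tilt 38.8 q [ 0.66  0.35  1.95 -0.99  0.6   1.63] F [-0.8  0.8 -5.3] w 7.5
 shift [-3.5 -2.3  8.1] rot [ 0.084  0.025 -0.026]
t 7.7 c-elbow [-52.5   7.3  10.3] tilt 38.8 q [ 0.66  0.35  1.95 -0.99  0.6   1.63] F [-0.8  0.8 -5.3] w 7.5
 shift [-1.4 18.6 25. ] rot [ 0.084  0.056 -0.069]
```

```bash
python3 -m jog '[[-1.2,-0.8,2.7,0.028,0.008,-0.009],[-1.2,-0.8,2.7,0.028,0.008,-0.009],[-1.2,-0.8,2.7,0.028,0.008,-0.009],[0,0,0,0,0,0]]'
python3 -c "
from h import *
wc(E0-25*HX+[0,0,1],83,34)"
```

```text
time: 8.1
tool_pos: [488.6, 274.3, 156.6]
tcp_rot: [2.547, 0.0, 1.411]
contact_force: [0.7, -0.8, -0.9]
grip_width: 7.6
finger_force: 30.0
t 8.1 c-elbow [-50.2   3.1   1.7] tilt 34.1 q [ 0.59  0.34  1.93 -0.8   0.56  1.38] F [ 0.7 -0.8 -0.9] w 7.6
 shift [ 2.4 20.4 14.7] rot [ 0.001  0.021 -0.031]
```

```bash
python3 -m jog '[[0.5,4.1,3,0,0.004,-0.006],[0.5,4.1,3,0,0.004,-0.006],[0.5,4.1,3,0,0.004,-0.006],[0.5,4.1,3,0,0.004,-0.006],[0.5,4.1,3,0,0.004,-0.006],[0,0,0,0,0,0]]'
python3 -c "
from h import *
wc(E0-4*HX+[0,0,2],83,40)"
```

```text
time: 8.7
tool_pos: [513.4, 273.7, 155.0]
tcp_rot: [2.547, 0.0, 1.447]
contact_force: [-0.6, -0.7, -1.6]
grip_width: 7.7
finger_force: 30.0
t 8.7 c-elbow [-25.3   3.1   0.2] tilt 34.0 q [ 0.55  0.36  1.9  -0.77  0.52  1.28] F [-0.6 -0.7 -1.6] w 7.7
 shift [-0.1 15.8 10.7] rot [-0.104  0.001 -0.001]
```

```bash
python3 -m jog '[[0,3.2,2.2,-0.021,0,0],[0,3.2,2.2,-0.021,0,0],[0,3.2,2.2,-0.021,0,0],[0,3.2,2.2,-0.021,0,0],[0,3.2,2.1,-0.021,0,0],[0,0,0,0,0,0]]'
python3 -c "
from h import *
wc(E0+20*BB,83,40)
wc(E0+70*BB,83,40)
im=look('scene')[100:250,370:520];cv2.imwrite('pics/s3.png',cv2.resize(im,(600,600),interpolation=2)[:,:,::-1])"
```

```text
time: 9.3
tool_pos: [534.7, 273.4, 163.1]
tcp_rot: [2.455, 0.001, 1.448]
contact_force: [-0.1, -0.0, -1.2]
grip_width: 8.0
finger_force: 30.0
t 9.3 c-elbow [-1.8  2.5  9.9] tilt 39.4 q [ 0.56  0.38  1.91 -1.    0.5   1.49] F [-0.1 -0.  -1.2] w 8.0
 shift [-2.1 10.1 -4. ] rot [-0.011  0.001  0.   ]
t 9.3 c-elbow [-1.8  2.5  9.9] tilt 39.4 q [ 0.56  0.38  1.91 -1.    0.5   1.49] F [-0.1 -0.  -1.2] w 8.0
 shift [ -1.8  48.1 -36.6] rot [-0.011  0.001  0.   ]
```

View pics/s3.png

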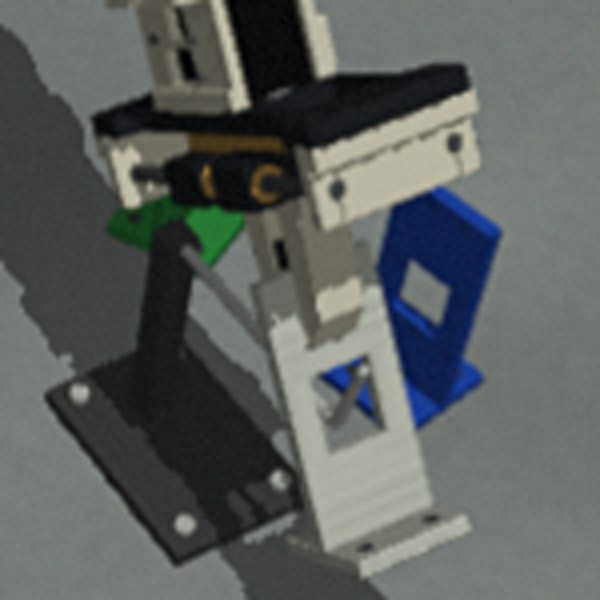

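The crop shows the elbow and barb at the window (crop (340,400)), roughly centred, with the bracket still held. I'll ease the tilt slightly for joint 4 margin and go up the barb.

```bash
python3 -c "
from h import *
wc(E0+22*BB,83,37)"
```

```text
t 9.35 c-elbow [-2.1  2.3  9.6] tilt 39.3 q [ 0.56  0.38  1.91 -1.    0.5   1.49] F [-0.2 -0.  -2.2] w 7.7
 shift [-1.9 13.6 -5.4] rot [ 0.041  0.001 -0.   ]
```

```bash
python3 -m jog '[[-0.5,3.4,-1.4,0.01,0,0],[-0.5,3.4,-1.4,0.01,0,0],[-0.5,3.4,-1.4,0.01,0,0],[-0.5,3.4,-1.3,0.01,0,0],[0,0,0,0,0,0]]'
python3 -c "
from h import *
wc(E0+45*BB,83,37)
wc(E0+95*BB,83,37)"
```

```text
time: 9.85
tool_pos: [541.4, 270.2, 175.8]
tcp_rot: [2.495, 0.0, 1.447]
contact_force: [-0.5, 0.3, -1.1]
grip_width: 7.9
finger_force: 30.0
t 9.85 c-elbow [ 4.  -0.7 21.8] tilt 37.0 q [ 0.53  0.36  1.86 -0.82  0.53  1.29] F [-0.5  0.3 -1.1] w 7.9
 shift [  0.4  16.6 -15.7] rot [ 0.001  0.001 -0.001]
t 9.85 c-elbow [ 4.  -0.7 21.8] tilt 37.0 q [ 0.53  0.36  1.86 -0.82  0.53  1.29] F [-0.5  0.3 -1.1] w 7.9
 shift [  0.8  53.2 -49.7] rot [ 0.001  0.001 -0.001]
```

```bash
python3 -m jog '[[0.1,4.4,-4.1,0,0,0],[0.1,4.4,-4.1,0,0,0],[0.1,4.4,-4.1,0,0,0],[0.1,4.4,-4.1,0,0,0],[0.1,4.4,-4.1,0,0,0],[0.1,4.4,-4.1,0,0,0],[0.1,4.4,-4.1,0,0,0],[0.1,4.4,-4.1,0,0,0],[0.1,4.4,-4.1,0,0,0],[0.1,4.4,-4.1,0,0,0],[0.1,4.4,-4.1,0,0,0],[0.1,4.4,-4.1,0,0,0]]'
python3 -c "
from h import *
wc(E0+[70,0,150],83,37)
im=look('scene')[60:260,370:570];cv2.imwrite('pics/s4.png',cv2.resize(im,(600,600),interpolation=2)[:,:,::-1])"
```

```text
time: 11.05
tool_pos: [553.5, 269.8, 246.4]
tcp_rot: [2.496, 0.001, 1.447]
contact_force: [0.1, 0.7, -1.7]
grip_width: 7.8
finger_force: 30.0
t 11.05 c-elbow [16.  -1.1 92.4] tilt 37.0 q [ 0.51  0.28  1.74 -0.62  0.67  1.04] F [ 0.1  0.7 -1.7] w 7.8
 shift [  7.7  77.3 -13.9] rot [-0.001  0.002 -0.001]
```

View pics/s4.png

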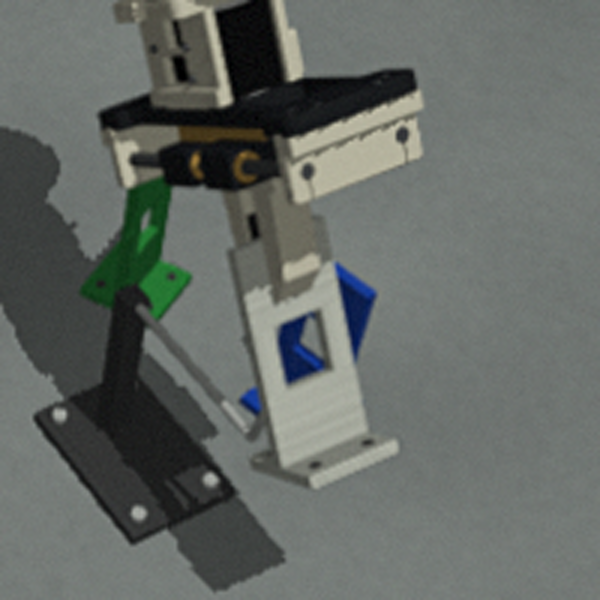

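The bracket is off the hook, with the barb tip behind the foot at crop (255,420). Now out and up, then upright it and carry it to the tray.

```bash
python3 -c "
from h import *
go(rel=[40,-10,40])"
```

```text
t 11.1 pos [554.1 270.  247.7] shift [-5.  56.8 -7.3] len 57.0 F [ 0.9  1.  -0.8] w 7.6 ff 30.0
```

```bash
python3 -m jog '[[-1,11.4,-1.5,0,0,0],[-1,11.4,-1.5,0,0,0],[-1,11.4,-1.5,0,0,0],[-1,11.4,-1.5,0,0,0],[-1,11.4,-1.5,0,0,0],[-20,0,0,0.06,0,0],[-20,0,0,0.08,0,0],[-20,0,0,0.08,0,0],[-20,0,0,0.08,0,0],[-20,0,0,0.08,0,0],[-20,0,0,0.08,0,0],[0,0,0,0,0,0]]'
python3 -c "
from h import *
go([454,7,220],76)"
```

```text
time: 12.3
tool_pos: [580.2, 138.0, 286.4]
tcp_rot: [2.957, 0.001, 1.443]
contact_force: [0.2, 0.9, -2.0]
grip_width: 7.6
finger_force: 30.0
t 12.3 pos [580.2 138.  286.4] shift [-145.9 -118.9   45.5] len 194.0 rot [ 0.185 -0.009  0.117] F [ 0.2  0.9 -2. ] w 7.6 ff 30.0
```

```bash
python3 -m jog '[[-14.5,-12,4.5,0.023,-0.001,0.015],[-14.5,-12,4.5,0.023,-0.001,0.015],[-14.5,-12,4.5,0.023,-0.001,0.015],[-14.5,-12,4.5,0.023,-0.001,0.015],[-14.5,-12,4.5,0.023,-0.001,0.015],[-14.5,-12,4.5,0.023,-0.001,0.015],[-14.5,-12,4.5,0.023,-0.001,0.015],[-14.5,-12,4.5,0.023,-0.001,0.015],[-14.5,-12,4.5,0,0,0],[-14.5,-12,4.5,0,0,0],[0,0,0,0,0,0]]'
python3 -c "
from h import *
go([454,7,120],76)
im=look('scene')
S=camT('scene');cv2.imwrite('pics/s5.png',cv2.resize(im[100:340,180:420],(600,600),interpolation=2)[:,:,::-1])"
```

```text
time: 13.4
tool_pos: [436.3, 20.4, 230.7]
tcp_rot: [3.141, -0.002, 1.326]
contact_force: [0.3, 0.3, -2.0]
grip_width: 7.8
finger_force: 30.0
t 13.4 pos [436.3  20.4 230.7] shift [ -8.9  20.4 110.7] len 113.0 rot [ 0.    -0.002 -0.   ] F [ 0.3  0.3 -2. ] w 7.8 ff 30.0
```

View pics/s5.png

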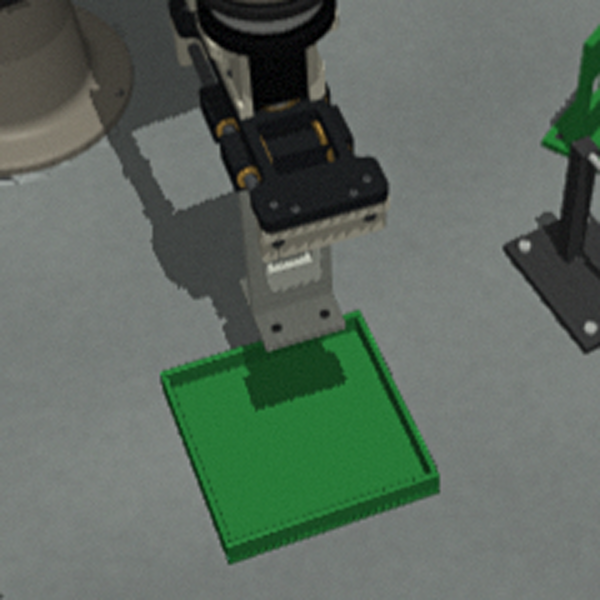

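The bracket is upright over the tray (foot at crop (300,325), tray centre near crop (300,440)). I'll centre it and go down.

```bash
python3 -m jog '[[-3,7,15,0,0,0],[-3,7,20,0,0,0],[-3,6,20,0,0,0],[0,0,20,0,0,0],[0,0,15,0,0,0],[0,0,10,0,0,0],[0,0,7,0,0,0],[0,0,4,0,0,0],[0,0,4,0,0,0],[0,0,4,0,0,0],[0,0,4,0,0,0],[0,0,0,0,0,0]]'
python3 -m jog '[[0,0,1.5,0,0,0],[0,0,1.5,0,0,0],[0,0,1,0,0,0],[0,0,0,0,0,0]]'
```

```text
time: 14.65
tool_pos: [455.2, 7.2, 107.8]
tcp_rot: [3.141, -0.002, 1.327]
contact_force: [0.4, -0.3, -1.2]
grip_width: 7.4
finger_force: 30.0
time: 15.05
tool_pos: [455.4, 7.2, 104.1]
tcp_rot: [3.141, -0.002, 1.327]
contact_force: [-0.4, 0.1, -1.2]
grip_width: 7.6
finger_force: 30.0
```

```bash
python3 -m jog '[[0,0,0.7,0,0,0],[0,0,0.7,0,0,0],[0,0,0.7,0,0,0],[0,0,0,0,0,0]]'; python3 -m jog '[[0,0,0.5,0,0,0],[0,0,0.5,0,0,0],[0,0,0,0,0,0]]'
```

```text
time: 15.45
tool_pos: [455.4, 7.2, 102.0]
tcp_rot: [3.141, -0.002, 1.327]
contact_force: [0.3, 0.4, -1.9]
grip_width: 8.0
finger_force: 30.0
time: 15.75
tool_pos: [455.5, 7.3, 101.8]
tcp_rot: [3.14, -0.003, 1.327]
contact_force: [-2.0, 1.0, 7.7]
grip_width: 7.7
finger_force: 30.0
```

The foot is on the floor (+7.7 N). Release and retreat straight up.

```bash
python3 -m jog '[[0,0,0,0,0,0],[0,0,0,0,0,0],[0,0,0,0,0,0],[0,0,0,0,0,0],[0,0,0,0,0,0],[0,0,0,0,0,0]]' 60
python3 -m jog '[[0,0,-5,0,0,0],[0,0,-15,0,0,0],[0,0,-20,0,0,0],[0,0,-25,0,0,0],[0,0,-25,0,0,0],[0,0,-25,0,0,0],[0,0,-25,0,0,0],[0,0,-20,0,0,0],[0,0,0,0,0,0],[0,0,0,0,0,0]]'
python3 -c "
from h import *
im=look('scene','s6.png')"
```

```text
time: 16.35
tool_pos: [455.4, 7.2, 101.0]
tcp_rot: [3.141, -0.002, 1.327]
contact_force: [-0.4, -0.6, 0.7]
grip_width: 51.0
finger_force: 0.0
time: 17.35
tool_pos: [455.0, 6.9, 260.9]
tcp_rot: [3.14, -0.002, 1.327]
contact_force: [-0.7, 0.2, 0.1]
grip_width: 55.2
finger_force: 0.0
```

View pics/s6.png

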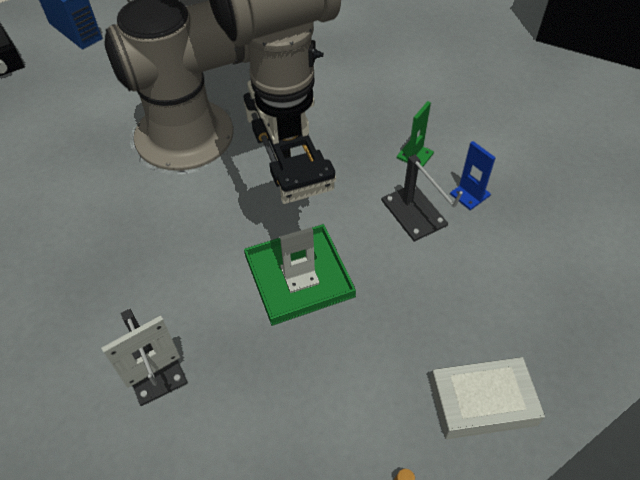

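The bracket stands upright mid-tray (300,275), the plate still hangs at (140,348), and the gripper is clear.

```bash
python3 -c "
from plant import bot
print(bot.close_job())"
```

```text
the job is handed in; nothing more can be done
None
```

The bracket is off its hook and standing upright on its foot near the middle of the tray, the plate still hangs undisturbed on its own hook, and I handed the job in at about 17 s; no verdict came back.

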